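# Take the flat battery out of the rover and put it on charge

## Task

The rover's battery is flat: unscrew the thumb wheel that holds it down, without forcing the thread, lift the wheel off the stud and set it down flat, same side up, in the steel parts tray; then lift the battery out and stand it upright, fully down, in the charging tray. Set both down gently and leave everything else on the table where it is.

Things in the scene. Friction and masses are not known exactly. Their poses are not given: they have to be found in the camera images.
- thumb_wheel: white printed, knurled thumb wheel (round nut), 60 mm across, 40 mm tall, 100 to 200 g, 26 mm through bore. Origin: centre of its underside; z is its axis, up. Screwed on the rover's stud, it rests on the battery's ear, origin at rover (62, 0, 133) mm. Grip it anywhere round its rim. It comes free after about 0.6 turn anticlockwise seen from above (3.2 to 3.8 rad), having climbed about 10 mm.
- stud_tip (a point): tip of the rover's upright stud, 22 mm across its thread, at rover (62, 0, 173) mm. Right-hand coarse two-start thread, lead 20 mm per turn (3.2 mm per radian), about 2 mm of axial and 1.8 mm of sideways play; the wheel stays where it is let go on it and cannot be pulled up while engaged. Once free it lifts straight up, clear of the tip when its underside is 40 mm above the ear's top.
- battery: black battery cartridge, 350 to 650 g: case 120 mm long (own x, -60 to 60), 50 mm wide (y), 56 mm tall; grip it across the 50 mm. Level with its top an ear 8 mm thick, 50 mm wide, runs on to x = 115, with a 27 mm slot, open outwards, round the stud (stud axis at x = 87). Origin: centre of the case's underside, z up. Centre of mass near x = 5, z = 29 mm.
- battery_mid (a point): point in the plane of the battery's underside, midway along its whole length (case and ear), 27.5 mm from its origin along its x; same axes. The battery starts in the rover's bay, origin at rover (-25, 0, 77) mm, its x along the rover's x; bay walls 10 mm high with 4 mm of play at the sides. With the wheel off it lifts straight up, clear of the stud when 55 mm up.
- rover: four-wheeled black and aluminium rover fixed on a plywood block, 270 mm long (own x, nose at +x), 232 mm wide (y). Origin: on the table under its centre. Wheels 100 mm across, 42 mm wide, at x = +-85, y = +-95, tops at z = 108; camera bar at x = 113, top 102; controller at x = -111, top 105; deck at 75 mm. Only battery, thumb wheel and stud stand higher than 108 mm.
- parts_tray: shallow open steel parts tray, 190 mm long (own x) by 130 mm wide (y), walls 4 mm thick and 22 mm high, floor 4 mm thick; a gearmotor lies in its +x end. Origin: centre of its underside. Fixed. It and the charging tray stand on opposite sides of the rover, either way round.
- charge_dock: black charging tray, open, 208 mm long (own x) by 104 mm wide (y), walls 4 mm thick and 14 mm high, floor 4 mm thick (inside 200 by 96 mm), with the charger block (60 mm long, 55 mm tall) beyond its +x end, x from 104 to 164 mm. Origin: centre of the tray's underside. Fixed. The battery stands in it on its case's underside, ear towards either end.
- gearmotor: bystander: steel and brass gearmotor, 68 mm long, 33 mm across, lying across the parts tray at tray x = 62 mm; origin on its underside
- mug: bystander: white mug 80 mm across, 95 mm tall; origin at the centre of its underside
- screwdriver: bystander: screwdriver 200 mm long lying on the table near the robot; origin under its middle
- spare_wheel: bystander: spare rover wheel 100 mm across lying flat, 42 mm tall; origin at the centre of its underside
- multimeter: bystander: black multimeter 75 by 145 mm, 42 mm tall; origin at the centre of its underside
There are look-alikes about, which are no part of the job. What is meant by the thumb_wheel is not blue, pink or purple, and is the larger of those in its own colour.

How it is judged:
By the outcome, as a careful person would: the job done as asked, in the order asked, and still so for the second after the job is handed in, with the robot touching nothing.
It also fails if it takes over 70 s, if anything falls off the work surface, if the arm or the gripper's body presses on something with over 40 N, if the wrist force passes 120 N, or if a joint passes its speed limit or range.

## Robot

A 6-joint arm with a two-finger parallel gripper is mounted at the origin on the work surface. World frame = base frame: x ahead of the robot, y to its left, z up, the work surface at z = 0. Lengths are in m, angles in rad, forces in N, time in s.
With the tool pointing down it reaches from about 0.425 to 0.95 m from the base axis. Payload 14.7 kg.
Tool frame: the origin (TCP) lies where the fingers leave the gripper's body, on its centre line; the fingertips stand 73 mm ahead of it and the grasp point (between the pads) lies 54 mm ahead of it (tips_ahead is the distance from the TCP to the fingertips, in m); z points along the fingers, y is the direction in which the jaws open and shut (so a half turn about z gives the same grasp; the last joint's range is limited). The gripper opens to 85 mm and grips with 20 to 120 N. Pads are 22 mm wide; open, the fingers measure 114 mm over their backs; the gripper's body (76 mm by 85 mm) begins 54 mm behind the grasp point. The pads swing forward as they close: fully open they stand 13 mm farther back than shut.
Start: joints at [-1.387, 0.48, 1.596, -0, 1.065, -0.047], TCP at [0.149, -0.633, 0.304] pointing down, gripper open.
Joint ranges: [-2.75, 2.75], [-0.82, 2.05], [0.23, 2.67], [-1.56, 4.7], [0.09, 2.69], [-2.92, 2.92]. Speed limits (rad/s): [1.89, 1.89, 2.39, 3.01, 3.01, 3.01].

## Interface

Orientations are given as a unit quaternion [x, y, z, w].
In Python, from cell import goto, move_l, move_joints, open_gripper, grab, sleep, ik, read_state, capture, MotionError, finish_job, tips_ahead gives the robot as it stands. Calls block until the motion is done:
- goto(position, orientation): joint-space move of the TCP to a pose.
- move_l(position, vel=0.15, rotation=None): straight line of the TCP; rotation=None keeps the orientation; vel is the mean speed in m/s.
- move_joints(angles): joint-space move.
- open_gripper() and grab(force=None): open the fingers fully, or close them until they stop; force is the grip in N (None keeps the last).
- sleep(seconds).
- ik(position, orientation): joint angles nearest the present ones, or None.
- read_state(): the state.
- capture(name): name is "scene" or "top" or "wrist"; returns a dict with "img" (420x560x3 uint8, red, green, blue), "mtx" (3x3 intrinsics, pixels), "dist_coeffs" ([k1, k2, p1, p2, k3] as OpenCV has them; the pictures are not rectified), "extrinsics" (4x4, takes a point from camera to world coordinates); the wrist camera has in their place "mount" (4x4, takes a point from camera to tool coordinates, whose origin is the TCP and whose axes are the flange's). Camera axes: x right, y down, z forward; pixel columns grow to the right and rows downward; lengths in m; the calibration is good to about 2 mm. A picture is of the moment at which its call begins: read the wrist's pose just before it. There is no depth.
A pose or a line that the arm cannot do raises MotionError and nothing moves.
- finish_job(): hands the job in, once; it reports no verdict.
The state is a dict: "clock": time; "qpos": joint angles; "qvel": joint speeds; "joint_efforts": joint torques, N m; "position": TCP position; "eef_rot": TCP orientation; "wrist_force": force on the tool from outside, world axes, zero at the start; "moment": the same for the moment, N m; "opening": finger opening in m.
Only numpy, scipy, OpenCV 4.12 (cv2) and the standard library are available. Lean on these libraries where they do the work, as an engineer would, in place of code of your own. Each camera call takes 0.05 s, during which the arm holds its last target. There are 200 camera calls.

## Working session

There is one attempt and no reset: what is moved stays moved. The work goes in short steps, each a Python script; the robot and the scene stay as the last script left them, time stands still between calls to the robot, and variables do not carry over. Pictures are saved under pics/ and viewed, about 8 in all and at most 12, crops included, and the job is handed in when it is done.

```bash
ls; mkdir -p pics; python3 - <<'E'
from cell import *
import cv2,numpy as np
s=read_state();print(s)
for n in("scene","top"):
    c=capture(n);cv2.imwrite(f"pics/{n}0.png",c["img"][:,:,::-1]);np.savez(f"{n}0.npz",**c)
    print(n,c["mtx"].tolist(),c["dist_coeffs"],np.round(c["extrinsics"],3).tolist())
c=capture("wrist");print(c["mtx"].tolist(),np.round(c["mount"],3).tolist(),tips_ahead)
E
```

```text
pics
{'clock': 0.0, 'qpos': array([-1.38658783e+00,  4.80820479e-01,  1.59686391e+00, -4.18947503e-05,
        1.06509819e+00, -4.66095500e-02]), 'qvel': array([-7.34439568e-05,  1.07556275e-03, -4.62684737e-04, -2.34870173e-03,
       -6.29756936e-04, -1.36432803e-03]), 'joint_efforts': array([ 4.82847085e-03, -9.50646901e+01, -4.30179727e+01,  1.70000289e-04,
        1.23806525e-02, -4.41232714e-05]), 'position': array([ 0.14864804, -0.63244562,  0.30328342]), 'eef_rot': array([ 9.93346421e-01,  1.15163071e-01, -5.91771093e-05, -5.92297592e-04]), 'wrist_force': array([-0.78879572,  0.54582688, -0.75228373]), 'moment': array([-0.00543357,  0.03831735, -0.00010011]), 'opening': 0.08515535544604481}
scene [[383.39197201054014, 0.0, 275.7848168454705], [0.0, 383.39197201054014, 204.1518501885942], [0.0, 0.0, 1.0]] [-0.03087482  0.          0.          0.          0.        ] [[0.573, 0.572, -0.587, 1.179], [0.82, -0.408, 0.402, -0.381], [-0.009, -0.712, -0.703, 0.807], [0.0, 0.0, 0.0, 1.0]]
top [[441.41735237648373, 0.0, 281.11423243263675], [0.0, 441.41735237648373, 212.6362461233561], [0.0, 0.0, 1.0]] [-0.04393535  0.          0.          0.          0.        ] [[0.011, -0.998, 0.056, 0.517], [-1.0, -0.009, 0.021, -0.012], [-0.02, -0.056, -0.998, 1.197], [0.0, 0.0, 0.0, 1.0]]
[[343.8155194716221, 0.0, 282.80262503837974], [0.0, 343.8155194716221, 212.88845748379353], [0.0, 0.0, 1.0]] [[-0.001, -0.952, -0.305, 0.079], [1.0, -0.0, -0.001, -0.0], [0.001, -0.305, 0.952, -0.07], [0.0, 0.0, 0.0, 1.0]] 0.0726
```

View pics/top0.png

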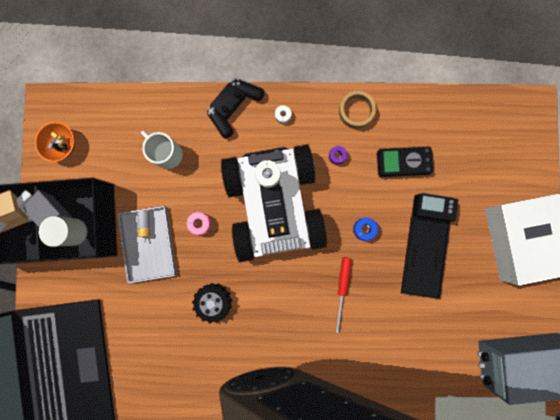

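View pics/scene0.png

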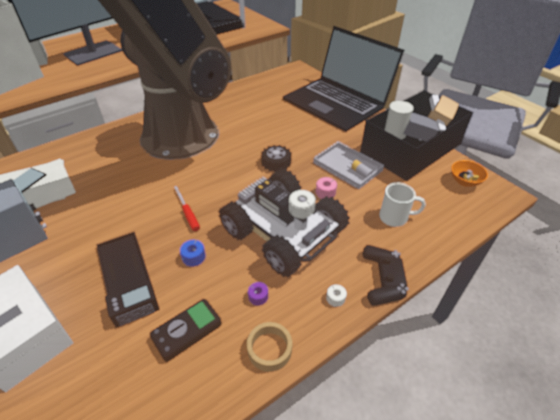

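```bash
cat > h.py <<'E'
from cell import *
import cv2,numpy as np
from scipy.spatial.transform import Rotation as R
def down(yaw):  # tool z down, tool y (jaws) along world angle yaw+90deg... tool x at yaw
    c,s=np.cos(yaw),np.sin(yaw)
    return R.from_matrix(np.array([[c,s,0],[s,-c,0],[0,0,-1.]])).as_quat()
def ray(c,px,z):
    p=cv2.undistortPoints(np.array(px,float).reshape(-1,1,2),c["mtx"],c["dist_coeffs"])[:,0]
    d=np.c_[p,np.ones(len(p))]@c["extrinsics"][:3,:3].T; o=c["extrinsics"][:3,3]
    return (o+d*((z-o[2])/d[:,2])[:,None])[:,:2]
def wrist(name):
    s=read_state();c=capture("wrist")
    T=np.eye(4);T[:3,:3]=R.from_quat(s["eef_rot"]).as_matrix();T[:3,3]=s["position"]
    c["extrinsics"]=T@c["mount"]
    cv2.imwrite(f"pics/{name}.png",c["img"][:,:,::-1]);np.savez(name+".npz",**c);return c
E
python3 - <<'E'
from h import *
c=dict(np.load("top0.npz"))
f=lambda n,p,z:print(n,np.round(ray(c,p,z),3).tolist())
f("wheel",[(268,173)],.17)
f("wheels fl fr rl rr",[(232,176),(300,163),(243,242),(314,230)],.1)
f("dock",[(416,194),(458,200),(402,292),(440,298)],.014)
f("tray",[(120,210),(170,206),(178,277),(126,283)],.022)
f("gm",[(146,222)],.03); f("mug",[(160,152)],.09)
for x,y in((.55,.03),(.6,.03),(.5,-.4),(.5,.3)):
  q=[ik([x,y,.42],down(a)) for a in np.arange(-3,3.1,.75)]
  print(x,y,[None if k is None else np.round(k[[0,5]],2).tolist() for k in q])
E
```

```text
wheel [[0.667, 0.041]]
wheels fl fr rl rr [[0.669, 0.135], [0.703, -0.035], [0.505, 0.105], [0.536, -0.071]]
dock [[0.637, -0.349], [0.622, -0.462], [0.375, -0.31], [0.36, -0.411]]
tray [[0.586, 0.448], [0.598, 0.312], [0.408, 0.286], [0.39, 0.426]]
gm [[0.554, 0.373]]
mug [[0.731, 0.323]]
0.55 0.03 [[-0.0, -1.71], [-0.0, -2.46], None, [-0.0, 2.32], [-0.0, 1.57], [-0.0, 0.82], [-0.0, 0.07], [-0.0, -0.68], [-0.0, -1.43]]
0.6 0.03 [[-0.0, -1.71], [-0.0, -2.46], None, [-0.0, 2.32], [-0.0, 1.57], [-0.0, 0.82], [-0.0, 0.07], [-0.0, -0.68], [-0.0, -1.43]]
0.5 -0.4 [[-0.72, -2.43], None, [-0.72, 2.35], [-0.72, 1.6], [-0.72, 0.85], [-0.72, 0.1], [-0.72, -0.65], [-0.72, -1.4], [-0.72, -2.15]]
0.5 0.3 [[0.49, -1.22], [0.49, -1.97], [0.49, -2.72], [0.49, 2.81], [0.49, 2.06], [0.49, 1.31], [0.49, 0.56], [0.49, -0.19], [0.49, -0.94]]
```

```bash
python3 - <<'E'
from h import *
goto([.50,-.37,.40],down(1.2)); wrist("dock1"); print(read_state()["clock"])
goto([.666,.043,.37],down(-.5)); wrist("wheel1"); s=read_state();print(s["clock"],s["qpos"],s["wrist_force"])
E
python3 -c "
import cv2,numpy as np
cv2.imwrite('pics/a.png',cv2.resize(np.hstack([cv2.imread('pics/dock1.png'),cv2.imread('pics/wheel1.png')]),(800,300)))"
```

```text
1.85
4.05 [ 1.82051670e-02  4.52127795e-01  1.47421436e+00 -9.38527850e-05
  1.21521909e+00  2.08928941e+00] [0.43097542 0.50631388 0.08108397]
```

View pics/dock1.png

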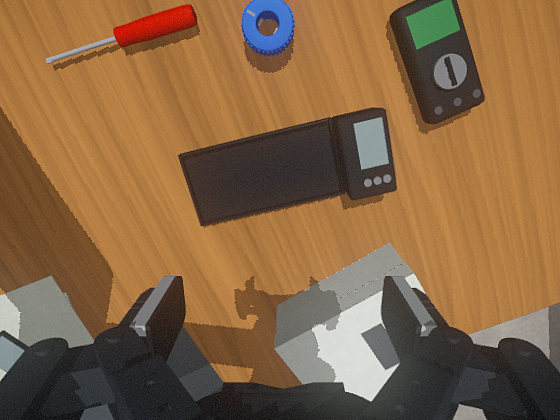

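View pics/wheel1.png

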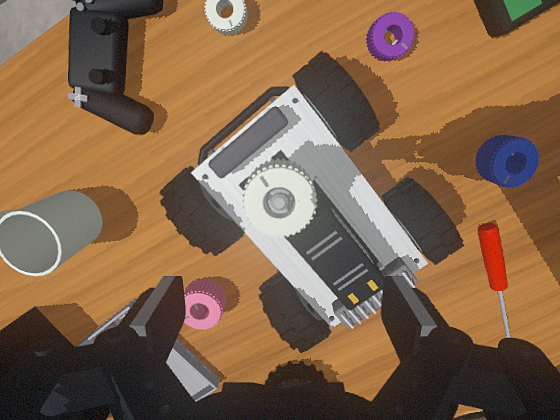

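```bash
python3 - <<'E'
from h import *
c=dict(np.load("dock1.npz"))
p=ray(c,[(179,155),(331,118),(345,194),(202,226)],.014);print(p.round(4).tolist(),p.mean(0))
for i in range(4):
    d=p[(i+1)%4]-p[i];print(np.linalg.norm(d).round(4),np.arctan2(d[1],d[0]).round(3))
c=dict(np.load("wheel1.npz"))
im=c["img"];hsv=cv2.cvtColor(im,cv2.COLOR_RGB2HSV)
r=hsv[150:250,230:330]; print(im[190,255],im[220,300],im[203,279],im[180,215],im[190,265])
m=((im[:,:,0].astype(int)-im[:,:,2])>12)&(hsv[:,:,1]<90)&(hsv[:,:,2]>120); m=m.astype(np.uint8); 
k=np.zeros_like(m);k[145:255,225:335]=1
cn=max(cv2.findContours(m*k,0,2)[0],key=cv2.contourArea);C,rad=cv2.minEnclosingCircle(cn);print(C,rad)
print("wheel@.173",ray(c,[C,(279,203)],.173), ray(c,[(C[0]-rad,C[1]),(C[0]+rad,C[1])],.173))
# battery far end edges at z .133; case end corners
print(ray(c,[(336,313),(384,281)],.133))
print(ray(c,[(305,87),(190,172)],.108))
E
```

```text
[[0.3757, -0.3076], [0.5792, -0.3365], [0.5641, -0.4389], [0.3613, -0.4097]] [ 0.4700921  -0.37316284]
0.2055 -0.141
0.1035 -1.717
0.2049 2.999
0.1031 1.431
[227 230 221] [222 225 216] [187 188 189] [221 224 224] [226 229 218]
(262.0, 252.0) 2.8285269737243652
wheel@.173 [[0.63788142 0.07893387]
 [0.66881839 0.0454059 ]] [[0.63903075 0.08104037]
 [0.63673206 0.07682792]]
[[ 0.52594672  0.05689162]
 [ 0.53629209 -0.0020521 ]]
[[ 0.73800273 -0.01904993]
 [ 0.72241486  0.11652407]]
```

```bash
python3 - <<'E'
from h import *
c=dict(np.load("wheel1.npz"));g=cv2.cvtColor(c["img"],cv2.COLOR_RGB2GRAY)[150:255,225:335]
h=cv2.HoughCircles(cv2.GaussianBlur(g,(3,3),0),cv2.HOUGH_GRADIENT,1,5,param1=120,param2=15,minRadius=28,maxRadius=42)
for x,y,r in h[0][:4]: print(x+225,y+150,r,ray(c,[(x+225,y+150),(x+225+r,y+150)],.173).round(4).tolist())
move_l([.6685,.0452,.255],.15,down(-.5))
c=wrist("wheel2")
g=cv2.cvtColor(c["img"],cv2.COLOR_RGB2GRAY)
h=cv2.HoughCircles(cv2.GaussianBlur(g,(3,3),0),cv2.HOUGH_GRADIENT,1,5,param1=120,param2=25,minRadius=12,maxRadius=85)
for x,y,r in h[0][:8]: print(x,y,r,ray(c,[(x,y),(x+r,y)],.173).round(4).tolist())
s=read_state();print(s["clock"],s["position"],s["wrist_force"])
E
```

```text
281.5 201.5 34.7 [[0.669, 0.043], [0.6555, 0.0184]]
280.5 207.5 40.3 [[0.6649, 0.0462], [0.6492, 0.0174]]
237.5 201.5 70.0 [[0.7101, 0.0476], [0.6945, 0.0192]]
283.5 256.5 63.3 [[0.6754, 0.0423], [0.6605, 0.0152]]
295.5 160.5 63.3 [[0.714, 0.0151], [0.7004, -0.0098]]
284.5 286.5 72.2 [[0.6606, 0.0498], [0.643, 0.0179]]
294.5 172.5 72.3 [[0.7094, 0.0181], [0.6938, -0.0107]]
284.5 277.5 63.5 [[0.6651, 0.0474], [0.6498, 0.0196]]
283.5 179.5 84.4 [[0.709, 0.024], [0.6906, -0.0098]]
283.5 167.5 76.7 [[0.7138, 0.0213], [0.6973, -0.009]]
5.0167 [0.66907635 0.04516456 0.25616275] [0.37430647 0.50277907 0.49767623]
```

View pics/wheel2.png

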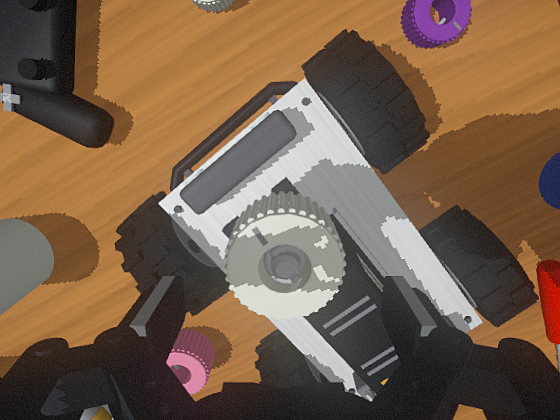

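```bash
python3 - <<'E'
from h import *
move_l([.670,.0447,.206],.1); sleep(.1); s0=read_state();print(s0["position"],s0["wrist_force"])
grab(50); sleep(.2); s=read_state();print(s["clock"],s["position"],s["opening"],s["wrist_force"],s["moment"],s["qpos"][5])
# small trial turn
p=s["position"]
for i in (1,2):
    move_l([.670,.0447,.206+.00065*i],.005,down(-.5+.2*i)); s=read_state();print(s["clock"],s["position"],s["wrist_force"]-s0["wrist_force"],s["moment"],s["opening"],s["qpos"][5])
E
```

```text
[0.67041051 0.04472846 0.20674315] [-0.34836763  0.16320217  0.0580158 ]
6.3167 [0.67041236 0.04452983 0.20690327] 0.0594354579258819 [-0.69726595 -1.41640365  6.46046035] [-0.20898078  0.17316668  0.0890996 ] 2.0922091053014498
6.6667 [0.67017042 0.04474434 0.20705205] [ 0.12081621 -0.7094993   4.06798287] [0.18771924 0.05863156 0.02454707] 0.059762749762684385 1.8959351677740925
7.0167 [0.66986277 0.04477378 0.2072473 ] [-0.26116609  0.18734716  0.66131531] [ 0.15131851  0.13300194 -0.03289299] 0.05946523713255486 1.698119745889182
```

```bash
python3 - <<'E'
from h import *
x,y=.670,.0447
f=lambda v:np.round(v,2).tolist()
for t in np.arange(.8,4.01,.4):
    move_l([x,y,.206+.00325*t],.006,down(-.5+t)); s=read_state();F=s["wrist_force"]
    print(round(t,1),s["clock"],f(F),f(s["moment"]),round(s["opening"],4),round(s["qpos"][5],2),f(s["position"]*1e3))
    if np.linalg.norm(F)>15: break
    x+=np.clip(F[0]*1e-4,-4e-4,4e-4);y+=np.clip(F[1]*1e-4,-4e-4,4e-4)
E
```

```text
0.8 7.5667 [0.69, -0.15, -1.49] [0.04, -0.1, -0.02] 0.0597 1.3 [669.96, 44.66, 208.48]
1.2 8.1167 [0.3, 0.25, -1.26] [0.05, -0.06, 0.0] 0.0595 0.9 [670.05, 44.66, 209.88]
1.6 8.6667 [0.24, -0.09, 0.06] [0.09, -0.09, 0.02] 0.0599 0.5 [670.06, 44.71, 211.16]
2.0 9.2167 [0.36, 2.46, 0.12] [0.48, -0.02, -0.04] 0.0597 0.1 [670.08, 44.87, 212.51]
2.4 9.7667 [-0.99, 5.61, 0.08] [0.82, 0.21, 0.0] 0.06 -0.3 [669.87, 45.31, 213.75]
2.8 10.3167 [-4.05, 4.24, 1.38] [0.74, 0.5, -0.04] 0.0596 -0.7 [669.49, 45.68, 214.93]
3.2 10.8667 [-3.37, 3.68, 1.29] [0.54, 0.72, -0.04] 0.0596 -1.1 [669.06, 45.91, 216.27]
3.6 11.4167 [-5.35, 3.3, 1.83] [0.37, 0.9, -0.02] 0.0597 -1.5 [668.47, 46.1, 217.45]
4.0 11.9667 [-6.46, -0.17, 1.64] [-0.15, 1.16, 0.0] 0.0599 -1.9 [667.75, 46.08, 218.6]
```

```bash
python3 - <<'E'
from h import *
f=lambda v:np.round(v,2).tolist()
x,y=.6676,.0463
for z in (.2205,.222,.224,.227):
    move_l([x,y,z],.02); s=read_state();F=s["wrist_force"];print(s["clock"],f(F),f(s["moment"]),f(s["position"]*1e3),round(s["opening"],4))
    if abs(F[2])>8 : break
wrist("lift")
E
```

```text
12.2167 [-1.08, -1.31, -1.08] [-0.26, 0.3, -0.04] [667.58, 46.05, 220.54] 0.0599
12.4667 [-2.07, -3.75, -1.18] [-0.61, 0.25, -0.05] [667.67, 46.05, 222.09] 0.0599
12.7167 [-1.3, -4.65, 0.5] [-0.87, 0.35, 0.03] [667.62, 46.13, 224.15] 0.0595
13.0167 [-2.75, -3.9, -0.62] [-0.85, 0.43, -0.01] [667.62, 46.2, 227.26] 0.0596
```

View pics/lift.png

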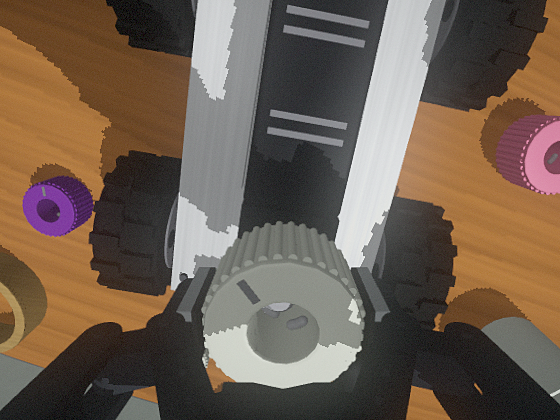

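```bash
python3 - <<'E'
from h import *
f=lambda v:np.round(v,2).tolist()
move_l([.6674,.046,.245],.03); s=read_state();print(s["clock"],f(s["wrist_force"]),f(s["moment"]))
move_l([.6673,.0458,.275],.06); s=read_state();print(s["clock"],f(s["wrist_force"]),f(s["moment"]))
move_l([.6673,.0458,.34],.15); s=read_state();print(f(s["wrist_force"]),s["opening"])
goto([.48,.28,.36],down(1.69)); sleep(.2)
wrist("tray1");print(read_state()["clock"],read_state()["opening"])
E
```

```text
13.8167 [0.34, -0.22, -2.08] [0.05, 0.01, -0.01]
14.4667 [0.07, 0.79, -2.11] [0.04, 0.01, -0.05]
[-0.16, 0.68, -1.78] 0.059647677885274225
17.325 0.05986168864857352
```

View pics/tray1.png

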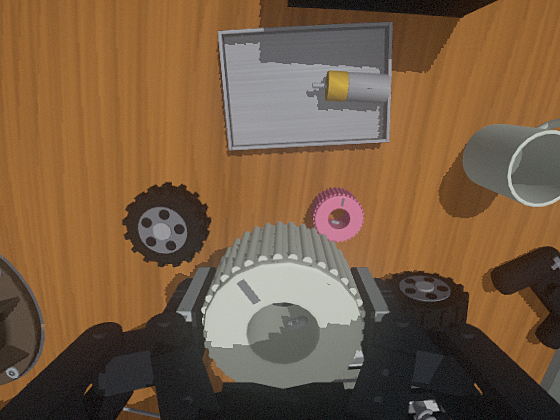

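```bash
python3 - <<'E'
from h import *
c=dict(np.load("tray1.npz"))
p=ray(c,[(219,32),(391,23),(389,142),(230,151)],.022);C=p.mean(0)
print(p.round(4).tolist(),C)
for i in range(4):
    d=p[(i+1)%4]-p[i];print(np.linalg.norm(d).round(4),np.arctan2(d[1],d[0]).round(3))
a=.125; U=np.array([[np.cos(a),np.sin(a)],[-np.sin(a),np.cos(a)]])
print("shaft tip, body",((ray(c,[(307,93),(327,86),(390,75),(390,100)],.02)-C)@U.T).round(3).tolist())
E
```

```text
[[0.3938, 0.4246], [0.5775, 0.4563], [0.6007, 0.3302], [0.4158, 0.2972]] [0.49696081 0.3770873 ]
0.1864 0.171
0.1282 -1.389
0.1878 -2.965
0.1292 1.742
shaft tip, body [[-0.0, -0.004], [0.022, 0.003], [0.093, 0.015], [0.095, -0.012]]
```

```bash
python3 - <<'E'
from h import *
f=lambda v:np.round(v,2).tolist()
x,y=.4615,.3685;q=down(.91)
goto([x,y,.20],q);move_l([x,y,.088],.12); sleep(.15); s=read_state();b=s["wrist_force"];print(s["clock"],f(b),s["position"])
z=.088
while z>.070:
    z-=.001; move_l([x,y,z],.02); s=read_state()
    if s["wrist_force"][2]-b[2]>3: break
print(z,s["clock"],f(s["wrist_force"]),f(s["moment"]),s["position"])
E
```

```text
19.4833 [-0.51, -0.24, -1.68] [0.46187031 0.36876791 0.08879031]
0.07799999999999999 21.9833 [-0.68, -1.01, 4.04] [-0.0, 0.24, 0.06] [0.46160289 0.36857425 0.07822116]
```

```bash
python3 - <<'E'
from h import *
open_gripper(); sleep(.1);s=read_state();print(s["clock"],s["wrist_force"].round(2))
move_l([.4615,.3685,.20],.12)
sleep(.1)
a=wrist("placed")
goto([.57,.03,.34],down(.196)); sleep(.15); wrist("bat1"); print(read_state()["clock"])
E
python3 -c "
import cv2,numpy as np
cv2.imwrite('pics/pb.png',np.hstack([cv2.resize(cv2.imread('pics/placed.png'),None,fx=.42,fy=.42,interpolation=3),cv2.copyMakeBorder(cv2.imread('pics/bat1.png'),0,0,0,0,0)[:176*2,:].copy()[:176]]) if 0 else cv2.imread('pics/placed.png'))"
```

```text
22.4667 [-0.56  0.05  0.26]
25.4083
```

View pics/placed.png

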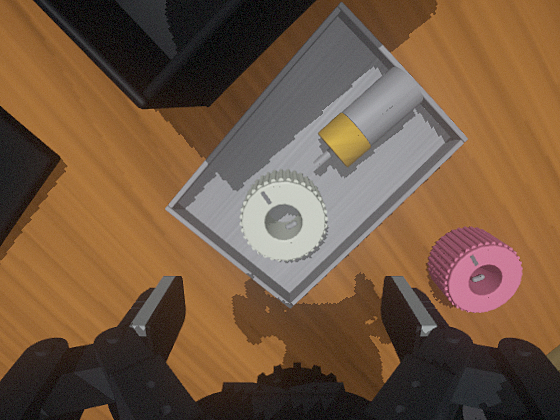

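View pics/bat1.png

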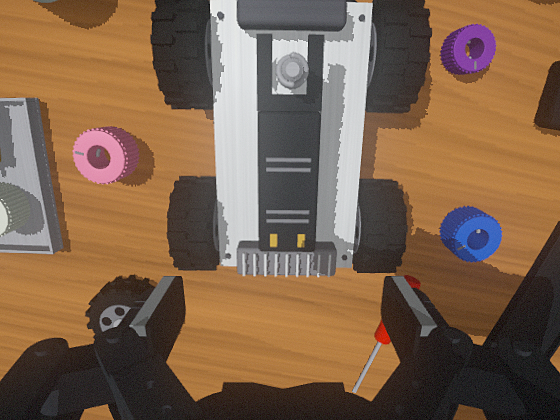

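```bash
python3 - <<'E'
from h import *
c=dict(np.load("bat1.npz"))
p=ray(c,[(258,35),(324,35),(317,249),(258,249)],.133);print(p.round(4).tolist())
f=p[:2].mean(0);r=p[2:].mean(0);d=f-r;L=np.linalg.norm(d);d/=L;print(L,np.arctan2(d[1],d[0]),"origin",r+.06*d,f-.115*d)
print("stud",ray(c,[(291,68)],.173))
E
```

```text
[[0.6909, 0.0745], [0.7005, 0.027], [0.5332, -0.0061], [0.523, 0.0446]]
0.17055815062958266 0.18590743613972574 origin [0.5870675  0.03032327] [0.58270219 0.02950224]
stud [[0.66941502 0.04624035]]
```

```bash
python3 - <<'E'
from h import *
f=lambda v:np.round(v,2).tolist()
def st(t):
    s=read_state();print(t,s["clock"],f(s["wrist_force"]),f(s["moment"]),f(s["position"]*1e3),round(s["opening"],4));return s
x,y=.5894,.0304;q=down(.19)
goto([x,y,.24],q);move_l([x,y,.169],.1);sleep(.1);st("down")
grab(80);sleep(.2);st("grab")
for z in (.173,.18,.20,.24,.29):
    move_l([x,y,z],.03 if z<.19 else .08);s=st("lift")
    if np.linalg.norm(s["wrist_force"])>25: break
else: wrist("held")
E
```

```text
down 26.8583 [0.83, 0.46, 0.36] [0.04, -0.07, 0.01] [589.85, 30.4, 169.81] 0.0856
grab 27.4917 [-2.68, 0.77, 9.32] [0.01, 0.23, -0.02] [589.51, 30.43, 169.54] 0.049
lift 27.775 [-0.17, -0.29, -4.18] [0.03, 0.03, 0.06] [589.36, 30.39, 173.03] 0.0491
lift 28.1583 [0.09, 0.74, -3.91] [-0.04, 0.01, -0.02] [589.53, 30.38, 180.22] 0.049
lift 28.5583 [0.24, 0.28, -3.7] [-0.0, 0.01, 0.02] [589.68, 30.41, 200.54] 0.0487
lift 29.2083 [0.53, -0.08, -4.77] [0.02, 0.04, -0.03] [589.25, 30.39, 239.96] 0.0495
lift 29.9833 [-1.36, -0.78, -3.65] [0.01, -0.04, 0.03] [589.17, 30.39, 289.67] 0.0491
```

```bash
python3 - <<'E'
from h import *
f=lambda v:np.round(v,2).tolist()
x,y=.4482,-.3698;q=down(-.142)
goto([x,y,.28],q);move_l([x,y,.108],.12);sleep(.15);s=read_state();b=s["wrist_force"];print(s["clock"],f(b),f(s["position"]*1e3),s["opening"])
z=.108
while z>.090:
    z-=.001; move_l([x,y,z],.02); s=read_state()
    if s["wrist_force"][2]-b[2]>3: break
print(z,s["clock"],f(s["wrist_force"]),f(s["moment"]),f(s["position"]*1e3))
E
```

```text
33.3333 [0.18, 0.15, -4.05] [448.41, -369.96, 108.55] 0.049022462787360936
0.09599999999999999 36.3333 [-2.53, 1.8, 7.61] [0.28, 0.39, -0.01] [448.23, -369.84, 96.57]
```

```bash
python3 - <<'E'
from h import *
open_gripper();sleep(.1);print(read_state()["wrist_force"].round(2))
move_l([.4482,-.3698,.26],.12)
goto([.44,-.37,.36],down(-.142));sleep(.3)
wrist("end");c=capture("top");cv2.imwrite("pics/top_end.png",c["img"][:,:,::-1]);print(read_state()["clock"])
E
```

```text
[0.31 0.41 0.74]
39.2917
```

View pics/end.png

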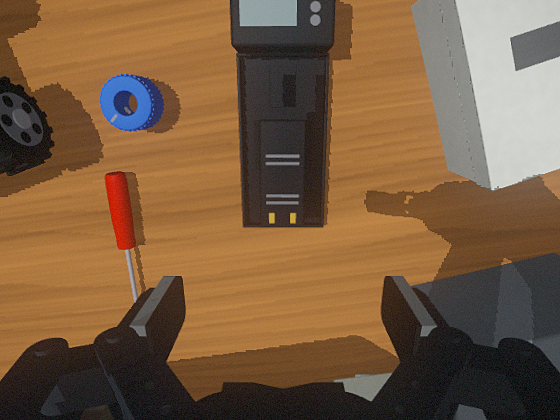

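View pics/top_end.png

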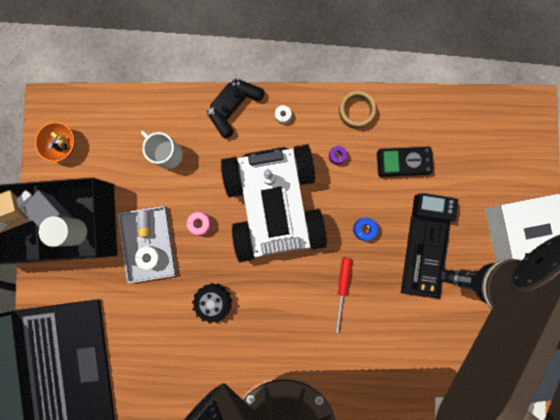

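```bash
python3 - <<'E'
from h import *
c=dict(np.load("end.npz"))
p=ray(c,[(262,224),(304,224),(262,122),(304,122)],.06); C=np.array([.4705,-.373]);a=-.142
U=np.array([[np.cos(a),np.sin(a)],[-np.sin(a),np.cos(a)]])
print(((p-C)@U.T).round(4).tolist())
finish_job()
E
```

```text
[[-0.0844, 0.0239], [-0.0844, -0.024], [0.0285, 0.0218], [0.0285, -0.022]]
the job is handed in; nothing more can be done
```

The thumb wheel is off the stud and in the parts tray, and the battery is standing in the charging tray. I handed the job in at about 39 s of the allowed 70 s.

- **Unscrewing:** I turned the wheel 4.0 rad anticlockwise while raising it at the thread's pitch. The wrist force stayed under about 7 N.
- **Wheel:** It lifted free and was lowered until it touched the tray floor, with about 6 N of extra force. The close-up after release shows it flat, same side up and clear of the gearmotor.
- **Battery:** It lifted straight out (about 4 N of weight) and went down until contact at exactly the height expected for the tray floor, with about 12 N of extra force. The last picture puts its rear end at tray x = -84 mm (the inner wall is at -100 mm) and its sides at ±24 mm, centred and straight.
- **Everything else:** The final overhead picture shows the other objects where they were, and the gripper was open and clear when I handed in.

**Disagreement:** The overhead and wrist cameras differed by about 9 mm in y on where the parts tray was. I went mainly with the wrist view, and the wheel landed inside with room to spare.

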